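# Find the tin that rattles and hold it over the cell tray

## Robot

A 6-joint arm with a two-finger parallel gripper is mounted at the origin on the work surface. World frame = base frame: x ahead of the robot, y to its left, z up, the work surface at z = 0. Lengths are in mm, angles in rad, forces in N, time in s.
With the tool pointing down it reaches from about 425 to 925 mm from the base axis. Payload 12.5 kg.
Tool frame: the origin (TCP) lies at the centre of the arm's flange, where the gripper is bolted on; the fingertips stand 173 mm ahead of it and the grasp point (between the pads) lies 155 mm ahead of it (tip_extent is the distance from the TCP to the fingertips, in mm); z points along the fingers, y is the direction in which the jaws open and shut (so a half turn about z gives the same grasp; the last joint's range is limited). The gripper opens to 85 mm and grips with 20 to 120 N. Pads are 22 mm wide; open, the fingers measure 114 mm over their backs; the gripper's body (76 mm by 85 mm) begins 54 mm behind the grasp point. The pads swing forward as they close: fully open they stand 13 mm farther back than shut.
Start: joints at [-1.228, 0.491, 1.559, -0, 1.092, -0.106], TCP at [271.196, -563.096, 404.727] pointing down, gripper open.
Joint ranges: [-3.1, 3.1], [-0.84, 2.19], [0.05, 2.79], [-1.13, 4.28], [0.06, 2.93], [-2.69, 2.69]. Speed limits (rad/s): [2.22, 2.22, 2.79, 3.14, 3.14, 3.14].

## Interface

Orientations are given as a rotation vector (axis times angle).
In Python, from bench import observe, camera, finish_job, tip_extent gives the robot as it stands.
- The arm moves only by the tool servo_tool, never from a script. Its arguments are lists of equal length, an entry for each row: "turn": the turn, a rotation vector about the tool's x, y, z scaled (see below), a list of three; "offset": the shift along the tool's x, y, z scaled (see below), a list of three; "fingers": the finger opening in mm, from 0 to 85.4. In form: {"turn": [[wx, wy, wz], ...], "offset": [[tx, ty, tz], ...], "fingers": [fingers, ...]}. A call has exactly 8 rows; each row is the pose to reach, as a shift and turn from the pose commanded when the call began, along the tool's axes at that moment, turning the shorter way round; what a row does not reach only later rows make up. The controller multiplies each number of a shift by 0.2 m and each number of a turn by 180 degrees. A row lasts 1/10 s, in which the tool goes at most 50 mm and 8.59 degrees, less where a joint would pass 70% of its speed; a pose out of reach is approached as far as the arm can. A call with a number of a shift or a turn outside -1 to 1 is refused whole. A call with a gripper value outside its range is refused whole. The fingers move at their own pace and stop on an object; "squeeze" is the grip in N (left out, the last holds). Time passes only in rows, so rows that repeat a pose let the fingers close, or fill a call up. It gives the time, the measured TCP pose, the force and the opening at its end, in the units of the state.
- observe(): the state, without advancing time (a new reading comes with each control period).
- camera(name): name is "side" or "top" or "wrist"; returns a dict with "color" (420x560x3 uint8, blue, green, red), "vfov" (degrees; the focal length in pixels is half the picture's height over the tangent of half this angle, whatever the lens; pixels are square), "cx", "cy" (the principal point, pixels), "dist_coeffs" ([k1, k2, p1, p2, k3] as OpenCV has them; the pictures are not rectified), "camera_from_world" (4x4, takes a point from world to camera coordinates). Camera axes: x right, y up, looking along -z (the intrinsics and any distortion apply to the point x, -y, -z); pixel columns grow to the right and rows downward; lengths in mm; the calibration is good to about 2 mm. A picture is of the moment at which its call begins. There is no depth.
- finish_job(): hands the job in, once; it reports no verdict.
The state is a dict: "time": time; "q": joint angles; "joint_vel": joint speeds; "joint_efforts": joint torques, N m; "eef_pos": TCP position; "ee_rot": TCP orientation; "ft_force": force on the tool from outside, world axes, zero at the start; "moment": the same for the moment, N m; "gripper_width": finger opening in mm.
Only numpy, scipy, OpenCV 4.12 (cv2) and the standard library are available. Lean on these libraries where they do the work, as an engineer would, in place of code of your own. Each camera call takes 0.05 s, during which the arm holds its last target.

## Task

One of the three sealed steel tins has the spare valve ball for the watering line loose inside and rattles; the other two are packed tight and silent. Shake the tins clear of the bench, one by one, to feel which one rattles, setting silent ones back upright about where they stood; then hold the rattling tin, and no other, level over the middle of the empty cell tray, where it will be opened, about a hand's breadth above the tray and touching nothing else, and finish while still holding it there. Do not drop or hurl a tin, and leave everything else on the bench where it is.

Things in the scene. Friction and masses are not known exactly. Their poses are not given: they have to be found in the camera images.
- tin_1_center (a point): One of three alike: sealed plain steel tin, an oblong box 150 (x, its length) x 56 (y) x 50 (z) mm with flat sides, flat on the bench, roughly end-on to the robot. This point is its centre, 25 mm above its underside. 0.18 to 0.77 kg, differing from tin to tin, so weight is no sure guide. Nothing of the contents can be seen. Any of the three may be the one that rattles.
- tin_2_center (a point): Like tin_1: sealed plain steel tin, an oblong box 150 (x, its length) x 56 (y) x 50 (z) mm with flat sides, flat on the bench, roughly end-on to the robot. This point is its centre, 25 mm above its underside. Inside the one that rattles a 38 mm, 200 g brass ball rolls freely over 100 mm along the length and knocks at the ends; in the others nothing moves.
- tin_3_center (a point): Like tin_1: sealed plain steel tin, an oblong box 150 (x, its length) x 56 (y) x 50 (z) mm with flat sides, flat on the bench, roughly end-on to the robot. This point is its centre, 25 mm above its underside. Tip the rattling one end to end by 10 degrees or more and its ball rolls to the low end within half a second, shifting the balance to that side; the others stay balanced at the centre.
- tray_mouth (a point): Empty black plastic cell tray with 2 x 3 open cells, 110 (x) x 160 (y) x 55 (z) mm, fixed on the bench beyond the tins. This point is the middle of its top, 55 mm above the bench.
- cap: Bystander, to be left alone: small orange plastic cap, open side up, 44 mm wide, 26 mm high. Origin at its underside, in the middle.
- small_pot: Bystander, to be left alone: small terracotta pot, 46 mm wide, 44 mm high. Origin at its underside, in the middle.
- big_pot: Bystander, to be left alone: terracotta pot, 84 mm wide, 70 mm high. Origin at its underside, in the middle.
- mister: Bystander, to be left alone: pale bottle with a cap, 60 mm wide, 150 mm high. Origin at its underside, in the middle.
- jar: Bystander, to be left alone: glass jar with a white lid, 64 mm wide, 85 mm high. Origin at its underside, in the middle.
- scoop: Bystander, to be left alone: spatula-shaped hand tool lying on the bench along its x, about 280 mm long. Origin at its underside.
- plant_label: Bystander, to be left alone: flat wooden plant label lying on the bench, 110 x 18 x 4 mm. Origin at its underside, in the middle.
Mind the look-alikes: they are no part of the job. Leave any turquoise look-alike of the part that bears tin_2_center alone.

How it is judged (in metres and radians):
On the way:
1. the rattling tin has been lifted clear of the bench and its ball has run to an end (((distance between ball_center and tin_1_center below 0.075 m and height (world z) of tin_1_center above 0.06 m and (x of ball_center in the frame of tin_1_center above 0.04 m or x of ball_center in the frame of tin_1_center below -0.04 m)) or (distance between ball_center and tin_2_center below 0.075 m and height (world z) of tin_2_center above 0.06 m and (x of ball_center in the frame of tin_2_center above 0.04 m or x of ball_center in the frame of tin_2_center below -0.04 m)) or (distance between ball_center and tin_3_center below 0.075 m and height (world z) of tin_3_center above 0.06 m and (x of ball_center in the frame of tin_3_center above 0.04 m or x of ball_center in the frame of tin_3_center below -0.04 m)))).
At the end, for the whole second after the job is handed in: The rattling tin is held still in the fingers, its centre within 50 mm of the middle of the cell tray seen from above and 100 to 280 mm over the bench, level within 0.2 rad; the other two tins stand upright on the bench, untouched by the fingers, within 80 mm of where they began (((distance between ball_center and tin_1_center below 0.075 m and horizontal distance between tin_1_center and tray_mouth below 0.05 m and height (world z) of tin_1_center between 0.1 and 0.28 m and angle between tin_1_center's own z axis and vertical below 0.2 rad and linear speed of tin_1 below 0.04 m/s and contact force between tin_1 and the fingers above 1 N and height (world z) of each of tin_2_center, tin_3_center below 0.03 m and angle between each of tin_2_center, tin_3_center's own z axis and vertical below 0.1 rad and distance of each of tin_2_center, tin_3_center from where it was at the start of the episode below 0.08 m and linear speed of each of tin_2, tin_3 below 0.03 m/s and contact force between each of tin_2, tin_3 and the fingers below 0.05 N) or (distance between ball_center and tin_2_center below 0.075 m and horizontal distance between tin_2_center and tray_mouth below 0.05 m and height (world z) of tin_2_center between 0.1 and 0.28 m and angle between tin_2_center's own z axis and vertical below 0.2 rad and linear speed of tin_2 below 0.04 m/s and contact force between tin_2 and the fingers above 1 N and height (world z) of each of tin_1_center, tin_3_center below 0.03 m and angle between each of tin_1_center, tin_3_center's own z axis and vertical below 0.1 rad and distance of each of tin_1_center, tin_3_center from where it was at the start of the episode below 0.08 m and linear speed of each of tin_1, tin_3 below 0.03 m/s and contact force between each of tin_1, tin_3 and the fingers below 0.05 N) or (distance between ball_center and tin_3_center below 0.075 m and horizontal distance between tin_3_center and tray_mouth below 0.05 m and height (world z) of tin_3_center between 0.1 and 0.28 m and angle between tin_3_center's own z axis and vertical below 0.2 rad and linear speed of tin_3 below 0.04 m/s and contact force between tin_3 and the fingers above 1 N and height (world z) of each of tin_1_center, tin_2_center below 0.03 m and angle between each of tin_1_center, tin_2_center's own z axis and vertical below 0.1 rad and distance of each of tin_1_center, tin_2_center from where it was at the start of the episode below 0.08 m and linear speed of each of tin_1, tin_2 below 0.03 m/s and contact force between each of tin_1, tin_2 and the fingers below 0.05 N))); the arm keeps its last pose, push and grip.
It fails at once if a silent tin is held out over the middle of the cell tray ((not (distance between ball_center and tin_1_center below 0.075 m) and horizontal distance between tin_1_center and tray_mouth below 0.06 m and height (world z) of tin_1_center above 0.06 m) or (not (distance between ball_center and tin_2_center below 0.075 m) and horizontal distance between tin_2_center and tray_mouth below 0.06 m and height (world z) of tin_2_center above 0.06 m) or (not (distance between ball_center and tin_3_center below 0.075 m) and horizontal distance between tin_3_center and tray_mouth below 0.06 m and height (world z) of tin_3_center above 0.06 m)).
It fails at once if a tin is dropped or hurled (faster than 1.6 m/s) (linear speed of any of tin_1, tin_2, tin_3 above 1.6 m/s).
It fails at once if a bystander is moved by more than 50 mm (distance of any of cap, small_pot, big_pot, mister, jar, scoop, plant_label from where it was at the start of the episode above 0.05 m).
It also fails if it takes over 72 s, if anything falls off the work surface, if the arm or the gripper's body presses on something with over 40 N, if the wrist force passes 120 N, or if a joint passes its speed limit or range.

## Working session

There is one attempt and no reset: what is moved stays moved. The work goes in short steps, Python scripts to look and compute and a tool call to move; the robot and the scene stay as the last step left them, time stands still between calls to the robot, and variables do not carry over. Pictures are saved under pics/ and viewed, and the job is handed in when it is done.

Besides the shell and the picture viewer there is one more tool, called after "Request:" as name(argument=value, ...), one argument or row to a line, values as JSON. servo_tool: Moves the arm, as the interface text tells. Shifts and turns lie within -1 to 1; 1 stands for 0.2 m of shift or 180 degrees of turn. Its arguments: {"type":"object","properties":{"turn":{"type":"array","items":{"type":"array","items":{"type":"number","minimum":-1,"maximum":1}}},"offset":{"type":"array","items":{"type":"array","items":{"type":"number","minimum":-1,"maximum":1}}},"fingers":{"type":"array","items":{"type":"number"}},"squeeze":{"type":"number"}},"required":["turn","offset","fingers"]}

```bash
ls; mkdir -p pics
python3 - <<'E'
from bench import observe, camera, tip_extent
import cv2
print(observe(), tip_extent if not callable(tip_extent) else tip_extent())
for n in("top","side"):
    c=camera(n); cv2.imwrite(f"pics/{n}0.png",c["color"]); print(n,c["vfov"],c["cx"],c["cy"],c["dist_coeffs"],c["camera_from_world"])
E
```

```text
pics
{'time': 0.0, 'q': array([-1.22757642e+00,  4.91540784e-01,  1.55947787e+00, -1.64234152e-05,
        1.09170061e+00, -1.05600029e-01]), 'joint_vel': array([ 8.12672054e-05, -4.67173791e-04, -1.13122909e-04, -5.63825337e-04,
       -2.12606439e-03,  5.98831209e-04]), 'joint_efforts': array([ 1.36885243e-03, -6.18446302e+01, -2.61594808e+01, -8.14467580e-05,
        4.06743900e-03, -5.01129557e-05]), 'eef_pos': array([ 271.19301405, -563.04709824,  404.1295072 ]), 'ee_rot': array([-3.06172744e+00, -6.98865318e-01,  2.32403738e-04]), 'ft_force': array([0.37070039, 0.21485844, 0.27276933]), 'moment': array([-0.00502497, -0.03773601, -0.01828973]), 'gripper_width': 85.62230238024756} 173.4
top 42.61352468241028 283.8366408340628 209.46430426219453 [0.01508835 0.         0.         0.         0.        ] [[-2.30792474e-02 -9.99725750e-01  3.97147015e-03  5.49991354e+00]
 [ 9.87676506e-01 -2.21856199e-02  1.54928750e-01 -4.67165584e+02]
 [-1.54798151e-01  7.49816671e-03  9.87917664e-01 -1.56469978e+03]
 [ 0.00000000e+00  0.00000000e+00  0.00000000e+00  1.00000000e+00]]
side 43.33129123879929 282.0090450206739 208.28307217338218 [-0.11758398  0.          0.          0.          0.        ] [[-8.04338019e-01 -5.94016574e-01  1.35890113e-02  3.63095005e+02]
 [ 4.24349886e-01 -5.58289148e-01  7.12909813e-01 -2.40490100e+02]
 [-4.15893647e-01  5.79186962e-01  7.01124052e-01 -1.41999324e+03]
 [ 0.00000000e+00  0.00000000e+00  0.00000000e+00  1.00000000e+00]]
```

View pics/top0.png

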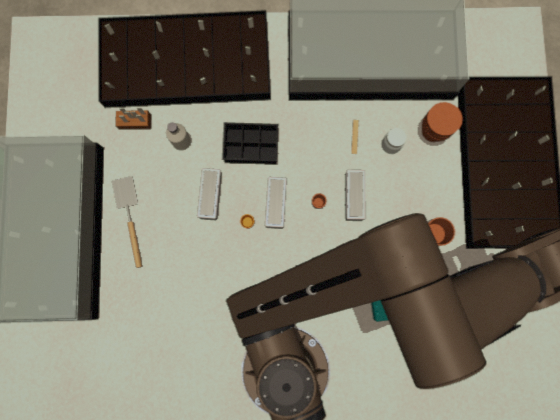

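View pics/side0.png

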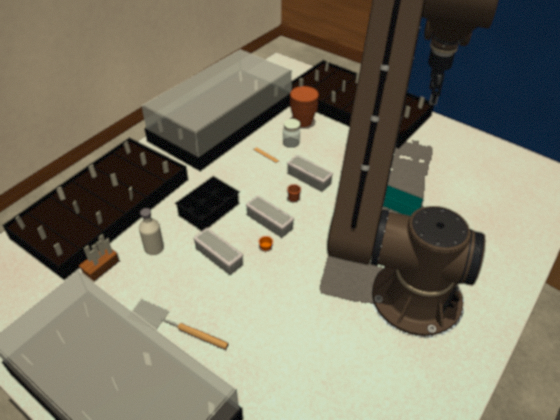

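The top view shows three tins at about (208,194), (276,202) and (355,194), and the tray at (251,143). The orange cap is at (247,221) and the small pot at (319,201). I'll enlarge the tins for corners.

Run:
```python
import cv2
im=cv2.imread("pics/top0.png")
cv2.imwrite("pics/crop0.png",cv2.resize(im[110:240,190:380],None,fx=4.2,fy=4.2,interpolation=cv2.INTER_CUBIC))
```

```text
(no output)
```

View pics/crop0.png

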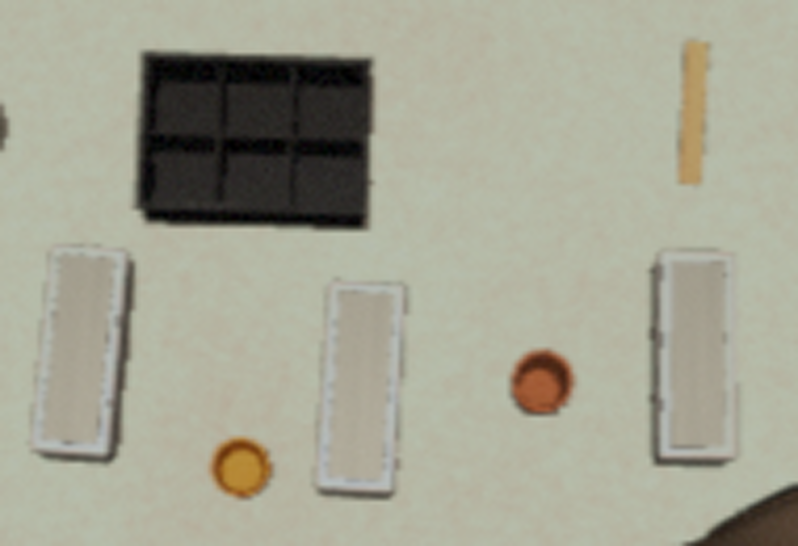

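```bash
cat > h.py <<'E'
import numpy as np, cv2
from bench import observe, camera
from scipy.spatial.transform import Rotation as R
def ray(c,px):
    f=210/np.tan(np.radians(c["vfov"]/2)); K=np.array([[f,0,c["cx"]],[0,f,c["cy"]],[0,0,1]])
    u=cv2.undistortPoints(np.array(px,float).reshape(-1,1,2),K,np.array(c["dist_coeffs"])).reshape(-1,2)
    M=np.array(c["camera_from_world"]); d=np.c_[u[:,0],-u[:,1],-np.ones(len(u))]@M[:3,:3]
    o=-M[:3,:3].T@M[:3,3]; return o,d
def plane(c,px,z):
    o,d=ray(c,px); return o+d*((z-o[2])/d[:,2])[:,None]
def proj(c,P):
    f=210/np.tan(np.radians(c["vfov"]/2)); K=np.array([[f,0,c["cx"]],[0,f,c["cy"]],[0,0,1]])
    M=np.array(c["camera_from_world"]); q=np.atleast_2d(P)@M[:3,:3].T+M[:3,3]; q=q*[1,-1,-1]
    return cv2.projectPoints(q.reshape(-1,1,3),np.zeros(3),np.zeros(3),K,np.array(c["dist_coeffs"]))[0].reshape(-1,2)
E
python3 - <<'E'
from h import *
c=camera("top")
B=dict(A=[(52,246),(131,250),(110,457),(34,451)],B=[(331,282),(405,286),(392,495),(318,489)],C=[(660,252),(736,254),(737,460),(661,459)],T=[(143,54),(371,60),(366,216),(141,209)])
for k,v in B.items():
    p=plane(c,np.array(v)/4.2+[190,110],55 if k=="T" else 50)
    n=np.linalg.norm; w=(n(p[0]-p[1])+n(p[2]-p[3]))/2; l=(n(p[1]-p[2])+n(p[3]-p[0]))/2
    ax=(p[0]+p[1]-p[2]-p[3]); print(k,p.mean(0).round(1),"w,l",w.round(1),l.round(1),"yaw",np.degrees(np.arctan2(ax[1],ax[0])).round(1))
p=plane(c,np.array([(241,467),(542,382),(697,112)])/4.2+[190,110],20);print(p.round())
E
```

```text
A [518.1 213.8  50. ] w,l 54.7 148.0 yaw -5.4
B [487.3  17.4  50. ] w,l 52.2 148.7 yaw -4.7
C [ 504.6 -220.6   50. ] w,l 53.6 148.0 yaw -2.2
T [671.   89.3  55. ] w,l 161.6 114.5 yaw -2.0
[[ 437.  105.   20.]
 [ 493. -112.   20.]
 [ 691. -232.   20.]]
```

```bash
cat >> h.py <<'E'
def Rt(yaw,tilt=0):  # tool down, x along yaw(deg); tilt about tool y (deg)
    s,c=np.sin(np.radians(yaw)),np.cos(np.radians(yaw))
    return R.from_matrix(np.array([[c,s,0],[s,-c,0],[0,0,-1]]))*R.from_rotvec([0,np.radians(tilt),0])
def go(xyz,yaw,tilt=0,p=None,r=None):
    o=observe(); p=o["eef_pos"] if p is None else np.array(p); r=R.from_rotvec(o["ee_rot"]) if r is None else r
    print("offset",(r.inv().apply(np.array(xyz)-p)/200).round(3),"turn",((r.inv()*Rt(yaw,tilt)).as_rotvec()/np.pi).round(4))
def st():
    o=observe(); r=R.from_rotvec(o["ee_rot"]); print("t",round(o["time"],2),"p",o["eef_pos"].round(1),"x",r.as_matrix()[:,0].round(3),"z",r.as_matrix()[:,2].round(3),"F",o["ft_force"].round(2),"M",o["moment"].round(3),"Mtool",r.inv().apply(o["moment"]).round(3),"w",round(o["gripper_width"],1),"q",o["q"].round(2)); return o
E
python3 -c "
from h import *
go((388,-392,350),12,p=[271.196,-563.096,404.727]); go((504.6,-220.6,270),-2.2,p=(388,-392,350),r=Rt(12))"
```

```text
offset [ 0.897 -0.517  0.274] turn [-0.0003  0.      0.0762]
offset [ 0.748 -0.717  0.4  ] turn [0.     0.     0.0789]
```

Request:
servo_tool(
  turn=[
    [0,0,0.02],
    [0,0,0.04],
    [0,0,0.076],
    [0,0,0.076],
    [0,0,0.076],
    [0,0,0.076],
    [0,0,0.076],
    [0,0,0.076],
  ],
  offset=[
    [0.1,-0.06,0.03],
    [0.25,-0.15,0.08],
    [0.45,-0.26,0.14],
    [0.65,-0.38,0.2],
    [0.9,-0.52,0.27],
    [0.9,-0.52,0.27],
    [0.9,-0.52,0.27],
    [0.9,-0.52,0.27],
  ],
  fingers=[85,85,85,85,85,85,85,85],
  squeeze=80,
)

```text
time: 0.95
eef_pos: [388.1, -392.1, 351.0]
ee_rot: [3.124, 0.329, 0.0]
ft_force: [0.2, -0.1, 0.1]
gripper_width: 84.8
```

Request:
servo_tool(
  turn=[
    [0,0,0.02],
    [0,0,0.04],
    [0,0,0.079],
    [0,0,0.079],
    [0,0,0.079],
    [0,0,0.079],
    [0,0,0.079],
    [0,0,0.079],
  ],
  offset=[
    [0.15,-0.14,0.08],
    [0.35,-0.33,0.18],
    [0.55,-0.52,0.28],
    [0.75,-0.72,0.4],
    [0.75,-0.72,0.4],
    [0.75,-0.72,0.4],
    [0.75,-0.72,0.4],
    [0.75,-0.72,0.4],
  ],
  fingers=[85,85,85,85,85,85,85,85],
)

```text
time: 1.75
eef_pos: [504.5, -220.8, 271.2]
ee_rot: [3.14, -0.063, 0.001]
ft_force: [-0.4, -1.0, 0.5]
gripper_width: 84.7
```

```bash
python3 -c "
from h import *
st(); go((504.6,-220.6,182),-2.2)
c=camera('wrist'); cv2.imwrite('pics/w1.png',c['color']); c2=camera('top'); cv2.imwrite('pics/t1.png',c2['color']);cv2.imwrite('pics/t1c.png',cv2.resize(c2['color'][100:310,190:470],None,fx=2.8,fy=2.8))
for x in(-75,75):
  for y in (-28,28):
    a=np.radians(-2.2);print(proj(c,[504.6+x*np.cos(a)-y*np.sin(a),-220.6+x*np.sin(a)+y*np.cos(a),50]).round())
"
```

```text
t 1.75 p [ 504.5 -220.8  271.2] x [ 0.999 -0.04   0.001] z [ 0.001 -0.001 -1.   ] F [-0.44 -1.03  0.47] M [ 0.029 -0.01   0.007] Mtool [ 0.03   0.009 -0.007] w 84.7 q [-0.53  0.56  1.87 -0.    0.71  1.08]
offset [-0.    -0.002  0.446] turn [ 0.0002 -0.0003 -0.0005]
[[327. 345.]]
[[238. 346.]]
[[337.  93.]]
[[226.  93.]]
```

View pics/w1.png

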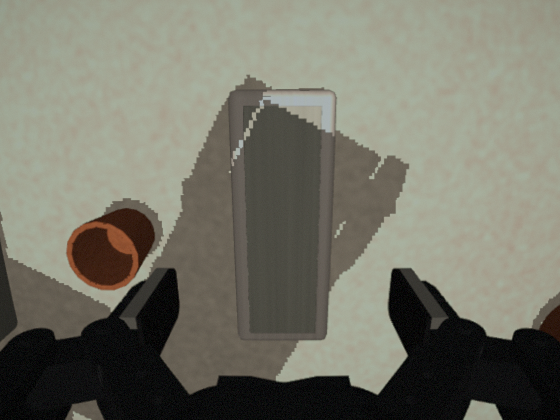

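View pics/t1c.png

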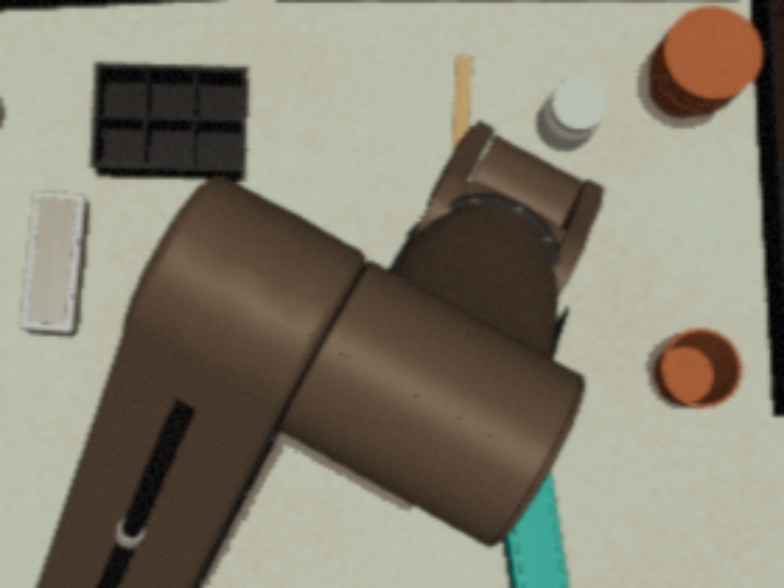

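The wrist view shows tin C's top corners at (231,91), (335,91), (326,339) and (239,339). That is within a few pixels of prediction, and the fingers straddle it, so I'm descending to grip.

Request:
servo_tool(
  turn=[
    [0,0,0],
    [0,0,0],
    [0,0,0],
    [0,0,0],
    [0,0,0],
    [0,0,0],
    [0,0,0],
    [0,0,0],
  ],
  offset=[
    [0,0,0.1],
    [0,0,0.25],
    [0,0,0.4],
    [0,0,0.445],
    [0,0,0.445],
    [0,0,0.445],
    [0,0,0.445],
    [0,0,0.445],
  ],
  fingers=[85,85,85,85,85,50,50,50],
)

```text
time: 2.65
eef_pos: [505.2, -219.4, 183.4]
ee_rot: [3.14, -0.06, 0.004]
ft_force: [-2.0, -0.8, 7.2]
gripper_width: 55.0
```

Request:
servo_tool(
  turn=[
    [0,0,0],
    [0,0,0],
    [0,0,0],
    [0,0,0],
    [0,0,0],
    [0,0,0],
    [0,0,0],
    [0,0,0],
  ],
  offset=[
    [0,0,0],
    [0,0,0],
    [0,0,-0.05],
    [0,0,-0.15],
    [0,0,-0.3],
    [0,0,-0.45],
    [0,0,-0.6],
    [0,0,-0.65],
  ],
  fingers=[45,45,45,45,45,45,45,45],
)

```text
time: 3.45
eef_pos: [504.9, -219.1, 315.1]
ee_rot: [3.139, -0.06, 0.006]
ft_force: [1.1, -0.1, -4.5]
gripper_width: 55.1
```

```bash
python3 -c "
from h import *
st()"
```

```text
t 3.45 p [ 504.9 -219.1  315.1] x [ 0.999 -0.038  0.004] z [ 0.004 -0.002 -1.   ] F [ 1.06 -0.11 -4.47] M [-0.025 -0.047 -0.026] Mtool [-0.023  0.048  0.026] w 55.1 q [-0.53  0.5   1.84 -0.    0.8   1.08]
```

```bash
cat >> h.py <<'E'
def meas(n=5):
    a=[]
    for i in range(n):
        o=observe(); r=R.from_rotvec(o["ee_rot"]); a.append(np.r_[o["ft_force"],r.inv().apply(o["moment"])]); camera("top")
    a=np.array(a); print("t",round(o["time"],2),"tilt",np.degrees(np.arcsin(-r.as_matrix()[0,2]*1)).round(2),np.degrees(np.arcsin(r.as_matrix()[2,0])).round(2),"p",o["eef_pos"].round(1),"mean F,Mtool",a.mean(0).round(3),"sd",a.std(0).round(3),"w",round(o["gripper_width"],1))
E
python3 -c "
from h import *
meas()"
```

```text
t 3.65 tilt 0.06 -0.06 p [ 504.6 -219.   310.9] mean F,Mtool [ 0.233 -0.287 -4.387 -0.019  0.021 -0.017] sd [0.456 0.232 0.643 0.018 0.03  0.028] w 55.2
```

Request:
servo_tool(
  turn=[
    [0,0.015,0],
    [0,0.035,0],
    [0,0.06,0],
    [0,0.083,0],
    [0,0.083,0],
    [0,0.083,0],
    [0,0.083,0],
    [0,0.083,0],
  ],
  offset=[
    [0,0,0],
    [0,0,0],
    [0,0,0],
    [0,0,0],
    [0,0,0],
    [0,0,0],
    [0,0,0],
    [0,0,0],
  ],
  fingers=[45,45,45,45,45,45,45,45],
)

```text
time: 4.5
eef_pos: [505.0, -219.2, 311.4]
ee_rot: [3.11, -0.059, 0.406]
ft_force: [0.2, 0.2, -4.3]
gripper_width: 55.4
```

Request:
servo_tool(
  turn=[
    [0,0,0],
    [0,0,0],
    [0,-0.015,0],
    [0,-0.035,0],
    [0,-0.055,0],
    [0,-0.06,0],
    [0,-0.06,0],
    [0,-0.06,0],
  ],
  offset=[
    [0,0,0],
    [0,0,0],
    [0,0,0],
    [0,0,0],
    [0,0,0],
    [0,0,0],
    [0,0,0],
    [0,0,0],
  ],
  fingers=[45,45,45,45,45,45,45,45],
)

```text
time: 5.3
eef_pos: [505.0, -219.2, 311.7]
ee_rot: [3.137, -0.06, 0.116]
ft_force: [-0.6, 0.1, -4.9]
gripper_width: 55.0
```

```bash
python3 -c "
from h import *
meas()"
```

```text
t 5.5 tilt -4.17 4.17 p [ 504.9 -219.2  311.7] mean F,Mtool [ 0.019  0.271 -4.181 -0.012 -0.091 -0.017] sd [0.488 0.306 0.595 0.039 0.023 0.013] w 55.3
```

Request:
servo_tool(
  turn=[
    [0,-0.015,0],
    [0,-0.035,0],
    [0,-0.06,0],
    [0,-0.085,0],
    [0,-0.106,0],
    [0,-0.106,0],
    [0,-0.106,0],
    [0,-0.106,0],
  ],
  offset=[
    [0,0,0],
    [0,0,0],
    [0,0,0],
    [0,0,0],
    [0,0,0],
    [0,0,0],
    [0,0,0],
    [0,0,0],
  ],
  fingers=[45,45,45,45,45,45,45,45],
)

```text
time: 6.35
eef_pos: [504.9, -219.2, 311.8]
ee_rot: [-3.11, 0.059, 0.405]
ft_force: [0.7, -0.0, -4.1]
gripper_width: 55.1
```

Request:
servo_tool(
  turn=[
    [0,0,0],
    [0,0,0],
    [0,0.015,0],
    [0,0.035,0],
    [0,0.055,0],
    [0,0.06,0],
    [0,0.06,0],
    [0,0.06,0],
  ],
  offset=[
    [0,0,0],
    [0,0,0],
    [0,0,0],
    [0,0,0],
    [0,0,0],
    [0,0,0],
    [0,0,0],
    [0,0,0],
  ],
  fingers=[45,45,45,45,45,45,45,45],
)

```text
time: 7.15
eef_pos: [504.9, -219.2, 311.7]
ee_rot: [-3.138, 0.06, 0.115]
ft_force: [-0.5, -0.3, -4.5]
gripper_width: 55.3
```

```bash
python3 -c "
from h import *
meas();st()"
```

```text
t 7.35 tilt 4.17 -4.17 p [ 505.  -219.2  311.6] mean F,Mtool [ 0.34  -0.389 -4.399  0.012  0.095 -0.035] sd [0.547 0.35  0.207 0.019 0.037 0.012] w 55.2
t 7.4 p [ 505.  -219.2  311.6] x [ 0.997 -0.038 -0.073] z [-0.073  0.003 -0.997] F [-0.16 -0.82 -4.62] M [-0.012 -0.066 -0.018] Mtool [-0.009  0.066  0.019] w 55.1 q [-0.52  0.51  1.83 -0.04  0.87  1.11]
```

The step is 0.19 N m, part of which is the load hanging below the TCP. I'll measure close to level, where a ball at the end would still show.

Request:
servo_tool(
  turn=[
    [0,0.005,0],
    [0,0.01,0],
    [0,0.016,0],
    [0,0.018,0],
    [0,0.018,0],
    [0,0.018,0],
    [0,0.018,0],
    [0,0.018,0],
  ],
  offset=[
    [0,0,0],
    [0,0,0],
    [0,0,0],
    [0,0,0],
    [0,0,0],
    [0,0,0],
    [0,0,0],
    [0,0,0],
  ],
  fingers=[45,45,45,45,45,45,45,45],
)

```text
time: 8.2
eef_pos: [505.0, -219.2, 311.7]
ee_rot: [-3.141, 0.06, 0.025]
ft_force: [-0.3, -0.6, -3.8]
gripper_width: 55.0
```

```bash
python3 -c "
from h import *
meas(6)"
```

```text
t 8.45 tilt 0.9 -0.9 p [ 504.9 -219.2  311.7] mean F,Mtool [ 4.000e-02 -1.080e-01 -4.302e+00 -2.200e-02 -3.000e-03 -3.000e-03] sd [0.489 0.555 0.272 0.019 0.011 0.035] w 55.0
```

Request:
servo_tool(
  turn=[
    [0,0.02,0],
    [0,0.04,0],
    [0,0.065,0],
    [0,0.088,0],
    [0,0.088,0],
    [0,0.088,0],
    [0,0.088,0],
    [0,0.088,0],
  ],
  offset=[
    [0,0,0],
    [0,0,0],
    [0,0,0],
    [0,0,0],
    [0,0,0],
    [0,0,0],
    [0,0,0],
    [0,0,0],
  ],
  fingers=[45,45,45,45,45,45,45,45],
)

```text
time: 9.3
eef_pos: [505.0, -219.2, 311.7]
ee_rot: [3.11, -0.059, 0.406]
ft_force: [0.5, 0.4, -4.6]
gripper_width: 55.0
```

```bash
python3 -c "
from h import *
meas(6)"
```

```text
t 9.55 tilt -14.91 14.93 p [ 505.  -219.2  311.7] mean F,Mtool [ 0.255  0.217 -4.651 -0.014 -0.31   0.013] sd [0.538 0.331 0.544 0.016 0.043 0.03 ] w 55.7
```

Request:
servo_tool(
  turn=[
    [0,-0.02,0],
    [0,-0.04,0],
    [0,-0.065,0],
    [0,-0.078,0],
    [0,-0.078,0],
    [0,-0.078,0],
    [0,-0.078,0],
    [0,-0.078,0],
  ],
  offset=[
    [0,0,0],
    [0,0,0],
    [0,0,0],
    [0,0,0],
    [0,0,0],
    [0,0,0],
    [0,0,0],
    [0,0,0],
  ],
  fingers=[45,45,45,45,45,45,45,45],
)

```text
time: 10.4
eef_pos: [504.9, -219.2, 311.8]
ee_rot: [3.14, -0.06, 0.026]
ft_force: [0.2, 0.1, -4.5]
gripper_width: 54.7
```

```bash
python3 -c "
from h import *
meas(6)"
```

```text
t 10.65 tilt -0.91 0.91 p [ 504.9 -219.2  311.7] mean F,Mtool [ 0.069 -0.272 -4.675 -0.008 -0.029 -0.006] sd [0.252 0.502 0.186 0.036 0.016 0.021] w 55.1
```

Tin C reads about 0 on both sides of level (−0.003 and −0.029 N m, with a linear slope), so it is silent. I'm setting it back.

```bash
python3 -c "
from h import *
go((504.9,-219.2,184),-2.2)"
```

```text
offset [-0.01   0.     0.638] turn [ 0.     -0.005   0.0001]
```

Request:
servo_tool(
  turn=[
    [0,-0.005,0],
    [0,-0.005,0],
    [0,-0.005,0],
    [0,-0.005,0],
    [0,-0.005,0],
    [0,-0.005,0],
    [0,-0.005,0],
    [0,-0.005,0],
  ],
  offset=[
    [0,0,0.08],
    [0,0,0.2],
    [-0.01,0,0.35],
    [-0.01,0,0.48],
    [-0.01,0,0.56],
    [-0.01,0,0.61],
    [-0.01,0,0.63],
    [-0.01,0,0.64],
  ],
  fingers=[45,45,45,45,45,45,45,45],
)

```text
time: 11.5
eef_pos: [505.0, -219.2, 183.4]
ee_rot: [3.141, -0.06, -0.0]
ft_force: [-2.0, 1.1, -0.3]
gripper_width: 55.4
```

```bash
python3 -c "
from h import *
st(); c=camera('side'); cv2.imwrite('pics/s2.png',cv2.resize(c['color'][100:300,180:450],None,fx=2.9,fy=2.9))"
```

```text
t 11.5 p [ 505.  -219.2  183.4] x [ 0.999 -0.038 -0.   ] z [-0. -0. -1.] F [-1.97  1.13 -0.31] M [0.048 0.167 0.011] Mtool [ 0.041 -0.169 -0.011] w 55.4 q [-0.53  0.71  1.92 -0.    0.52  1.08]
```

View pics/s2.png

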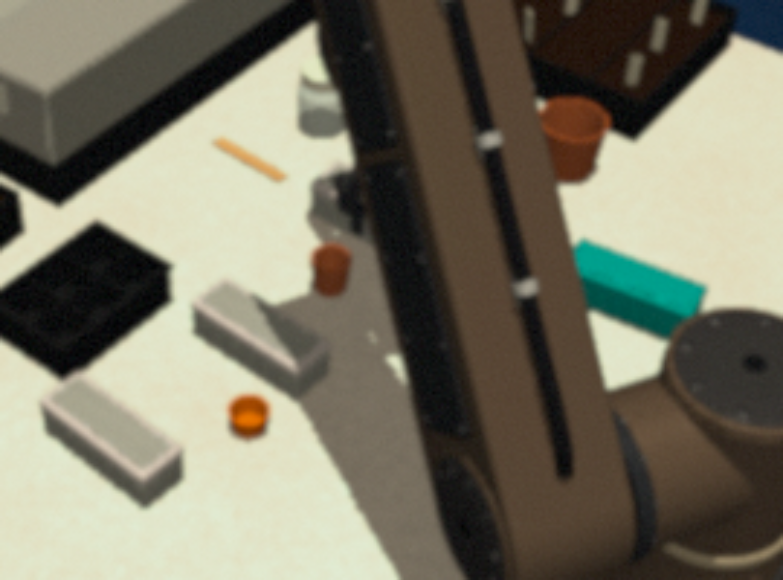

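Request:
servo_tool(
  turn=[
    [0,0,0],
    [0,0,0],
    [0,0,0],
    [0,0,0],
    [0,0,0],
    [0,0,0],
    [0,0,0],
    [0,0,0],
  ],
  offset=[
    [0,0,0],
    [0,0,0],
    [0,0,0],
    [0,0,-0.03],
    [0,0,-0.1],
    [0,0,-0.3],
    [0,0,-0.5],
    [0,0,-0.5],
  ],
  fingers=[85,85,85,85,85,85,85,85],
)

```text
time: 12.35
eef_pos: [505.5, -219.4, 289.4]
ee_rot: [3.137, -0.06, 0.012]
ft_force: [-0.0, -0.0, -0.5]
gripper_width: 85.1
```

```bash
python3 -c "
from h import *
st(); go((493,-90,283),-4.7);go((488,17.5,270),-4.7,p=(493,-90,283),r=Rt(-4.7));c=camera('wrist'); cv2.imwrite('pics/w3.png',c['color'])"
```

```text
t 12.35 p [ 505.5 -219.4  289.4] x [ 0.999 -0.038  0.008] z [ 0.007 -0.004 -1.   ] F [-0.02 -0.05 -0.52] M [-0.026  0.011 -0.042] Mtool [-0.026 -0.01   0.042] w 85.1 q [-0.53  0.53  1.86 -0.    0.74  1.08]
offset [-0.087 -0.644  0.029] turn [ 0.0013 -0.0025  0.014 ]
offset [-0.069 -0.534  0.065] turn [0. 0. 0.]
```

View pics/w3.png

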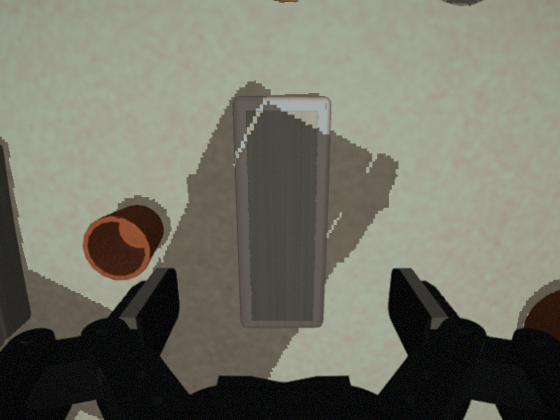

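The wrist view shows tin C upright where it stood, with corners from (235,97) to (322,327). Now on to tin B.

Request:
servo_tool(
  turn=[
    [0,0,0.005],
    [0,0,0.014],
    [0,0,0.014],
    [0,0,0.014],
    [0,0,0.014],
    [0,0,0.014],
    [0,0,0.014],
    [0,0,0.014],
  ],
  offset=[
    [-0.01,-0.08,0],
    [-0.03,-0.2,0],
    [-0.05,-0.4,0],
    [-0.07,-0.6,0],
    [-0.09,-0.8,0],
    [-0.11,-0.95,0],
    [-0.11,-1.0,0],
    [-0.11,-1.0,0],
  ],
  fingers=[85,85,85,85,85,85,85,85],
)

```text
time: 13.2
eef_pos: [490.6, -17.7, 283.5]
ee_rot: [3.139, -0.126, -0.001]
ft_force: [0.3, -0.6, 0.3]
gripper_width: 85.2
```

```bash
python3 -c "
from h import *
st(); go((488,17.5,240),-4.7); c=camera('wrist'); cv2.imwrite('pics/w4.png',c['color'])"
```

```text
t 13.2 p [490.6 -17.7 283.5] x [ 0.997 -0.08  -0.   ] z [-0. -0. -1.] F [ 0.33 -0.62  0.26] M [ 0.002 -0.008 -0.093] Mtool [0.002 0.007 0.093] w 85.2 q [-0.17  0.48  2.01 -0.    0.66  1.48]
offset [-0.027 -0.174  0.218] turn [0.     0.0001 0.0006]
```

View pics/w4.png

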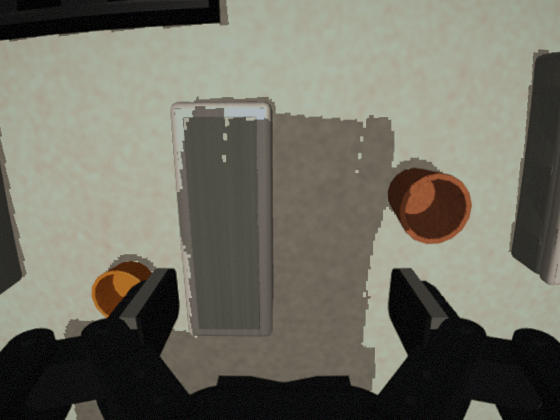

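```bash
python3 -c "
from h import *
c=camera('wrist'); p=plane(c,[(172,103),(272,103),(271,335),(190,335)],50); print(p.round(1),p.mean(0)); a=p[0]+p[1]-p[2]-p[3]; print(np.degrees(np.arctan2(a[1],a[0])))
print(plane(c,[(122,290)],26))"
```

```text
[[565.7  35.6  50. ]
 [560.9 -18.6  50. ]
 [415.5  -4.7  50. ]
 [419.3  48.6  50. ]] [490.34141289  15.2254877   50.        ]
-5.266273098424099
[[442.96381766 100.25295442  26.        ]]
```

The tin's corners are at (172,103), (272,103), (271,335) and (190,335), which puts its centre near (490,15), in agreement with the top view. I'll centre, descend and grip.

Request:
servo_tool(
  turn=[
    [0,0,0],
    [0,0,0],
    [0,0,0],
    [0,0,0],
    [0,0,0],
    [0,0,0],
    [0,0,0],
    [0,0,0],
  ],
  offset=[
    [-0.01,-0.08,0.02],
    [-0.02,-0.17,0.08],
    [-0.02,-0.17,0.2],
    [-0.02,-0.17,0.35],
    [-0.02,-0.17,0.47],
    [-0.02,-0.17,0.5],
    [-0.02,-0.17,0.5],
    [-0.02,-0.17,0.5],
  ],
  fingers=[85,85,85,85,85,85,85,50],
)

```text
time: 14.1
eef_pos: [489.7, 15.1, 184.4]
ee_rot: [3.139, -0.13, 0.001]
ft_force: [0.8, -0.5, 0.9]
gripper_width: 72.7
```

Request:
servo_tool(
  turn=[
    [0,0,0],
    [0,0,0],
    [0,0,0],
    [0,0,0],
    [0,0,0],
    [0,0,0],
    [0,0,0],
    [0,0,0],
  ],
  offset=[
    [0,0,0],
    [0,0,0],
    [0,0,0],
    [0,0,-0.05],
    [0,0,-0.15],
    [0,0,-0.3],
    [0,0,-0.45],
    [0,0,-0.6],
  ],
  fingers=[45,45,45,45,45,45,45,45],
)

```text
time: 14.9
eef_pos: [489.0, 15.8, 305.9]
ee_rot: [3.139, -0.129, 0.001]
ft_force: [-0.0, -0.0, -1.5]
gripper_width: 55.1
```

Request:
servo_tool(
  turn=[
    [0,0.015,0],
    [0,0.035,0],
    [0,0.06,0],
    [0,0.083,0],
    [0,0.083,0],
    [0,0.083,0],
    [0,0.083,0],
    [0,0.083,0],
  ],
  offset=[
    [0,0,-0.05],
    [0,0,-0.05],
    [0,0,-0.05],
    [0,0,-0.05],
    [0,0,-0.05],
    [0,0,-0.05],
    [0,0,-0.05],
    [0,0,-0.05],
  ],
  fingers=[45,45,45,45,45,45,45,45],
)

```text
time: 15.7
eef_pos: [489.4, 15.7, 313.6]
ee_rot: [3.102, -0.127, 0.405]
ft_force: [0.3, 0.5, -1.8]
gripper_width: 55.4
```

```bash
python3 -c "
from h import *
meas(5)"
```

```text
t 15.9 tilt -14.87 14.93 p [489.4  15.7 313.6] mean F,Mtool [ 0.266  0.014 -2.308  0.02  -0.188  0.005] sd [0.175 0.434 0.327 0.027 0.023 0.03 ] w 55.3
```

Request:
servo_tool(
  turn=[
    [0,-0.02,0],
    [0,-0.04,0],
    [0,-0.065,0],
    [0,-0.078,0],
    [0,-0.078,0],
    [0,-0.078,0],
    [0,-0.078,0],
    [0,-0.078,0],
  ],
  offset=[
    [0,0,0],
    [0,0,0],
    [0,0,0],
    [0,0,0],
    [0,0,0],
    [0,0,0],
    [0,0,0],
    [0,0,0],
  ],
  fingers=[45,45,45,45,45,45,45,45],
)

```text
time: 16.75
eef_pos: [489.3, 15.7, 313.7]
ee_rot: [3.138, -0.129, 0.026]
ft_force: [-1.0, 1.1, -1.8]
gripper_width: 55.0
```

```bash
python3 -c "
from h import *
meas(6)"
```

```text
t 17.0 tilt -0.91 0.91 p [489.4  15.7 313.7] mean F,Mtool [-0.501  0.603 -1.73   0.    -0.013  0.028] sd [0.392 0.401 0.455 0.019 0.026 0.022] w 55.0
```

Request:
servo_tool(
  turn=[
    [0,-0.02,0],
    [0,-0.04,0],
    [0,-0.065,0],
    [0,-0.088,0],
    [0,-0.088,0],
    [0,-0.088,0],
    [0,-0.088,0],
    [0,-0.088,0],
  ],
  offset=[
    [0,0,0],
    [0,0,0],
    [0,0,0],
    [0,0,0],
    [0,0,0],
    [0,0,0],
    [0,0,0],
    [0,0,0],
  ],
  fingers=[45,45,45,45,45,45,45,45],
)

```text
time: 17.85
eef_pos: [489.3, 15.7, 313.7]
ee_rot: [-3.102, 0.127, 0.405]
ft_force: [0.2, -0.3, -1.7]
gripper_width: 55.1
```

```bash
python3 -c "
from h import *
meas(5)"
```

```text
t 18.05 tilt 14.86 -14.91 p [489.4  15.7 313.7] mean F,Mtool [-0.095  0.005 -1.586  0.004  0.188  0.004] sd [0.399 0.331 0.534 0.022 0.026 0.036] w 54.9
```

Request:
servo_tool(
  turn=[
    [0,0.02,0],
    [0,0.04,0],
    [0,0.065,0],
    [0,0.078,0],
    [0,0.078,0],
    [0,0.078,0],
    [0,0.078,0],
    [0,0.078,0],
  ],
  offset=[
    [0,0,0],
    [0,0,0],
    [0,0,0],
    [0,0,0],
    [0,0,0],
    [0,0,0],
    [0,0,0],
    [0,0,0],
  ],
  fingers=[45,45,45,45,45,45,45,45],
)

```text
time: 18.9
eef_pos: [489.5, 15.7, 313.6]
ee_rot: [-3.138, 0.129, 0.026]
ft_force: [-0.1, 0.6, -1.1]
gripper_width: 55.5
```

```bash
python3 -c "
from h import *
meas(6)"
```

```text
t 19.15 tilt 0.91 -0.91 p [489.4  15.7 313.6] mean F,Mtool [-0.149 -0.106 -1.691 -0.01   0.015  0.01 ] sd [0.268 0.336 0.421 0.038 0.022 0.032] w 55.2
```

Tin B is also silent: ±0.014 N m near level, and a weight of 1.8 N. I'm setting it back.

```bash
python3 -c "
from h import *
go((489.4,15.8,184.5),-4.7)"
```

```text
offset [ 0.01  -0.     0.646] turn [ 0.     0.005 -0.   ]
```

Request:
servo_tool(
  turn=[
    [0,0.005,0],
    [0,0.005,0],
    [0,0.005,0],
    [0,0.005,0],
    [0,0.005,0],
    [0,0.005,0],
    [0,0.005,0],
    [0,0.005,0],
  ],
  offset=[
    [0,0,0.08],
    [0,0,0.2],
    [0.01,0,0.35],
    [0.01,0,0.48],
    [0.01,0,0.56],
    [0.01,0,0.61],
    [0.01,0,0.64],
    [0.01,0,0.65],
  ],
  fingers=[45,45,45,45,45,45,45,45],
)

```text
time: 20.0
eef_pos: [489.3, 15.7, 184.9]
ee_rot: [3.139, -0.129, 0.001]
ft_force: [-11.6, -0.7, 48.7]
gripper_width: 55.6
```

```bash
python3 -c "
from h import *
meas(2)"
```

```text
t 20.05 tilt -0.05 0.05 p [489.2  15.7 185. ] mean F,Mtool [-8.1060e+00 -5.2100e-01  2.9302e+01 -8.7000e-02 -1.0320e+00  2.7000e-02] sd [3.479e+00 2.170e-01 1.940e+01 1.700e-02 4.750e-01 5.000e-03] w 55.4
```

It is firmly on the bench (contact felt), so I'm releasing and rising.

Request:
servo_tool(
  turn=[
    [0,0,0],
    [0,0,0],
    [0,0,0],
    [0,0,0],
    [0,0,0],
    [0,0,0],
    [0,0,0],
    [0,0,0],
  ],
  offset=[
    [0,0,-0.005],
    [0,0,-0.005],
    [0,0,-0.005],
    [0,0,-0.03],
    [0,0,-0.1],
    [0,0,-0.3],
    [0,0,-0.5],
    [0,0,-0.5],
  ],
  fingers=[85,85,85,85,85,85,85,85],
)

```text
time: 20.9
eef_pos: [489.9, 15.8, 288.0]
ee_rot: [3.138, -0.129, 0.011]
ft_force: [0.7, -0.2, -0.1]
gripper_width: 85.2
```

```bash
python3 -c "
from h import *
st(); go((518,213.8,285),-5.4); c=camera('wrist'); cv2.imwrite('pics/w5.png',c['color'])"
```

```text
t 20.9 p [489.9  15.8 288. ] x [ 0.997 -0.082  0.007] z [ 0.007 -0.001 -1.   ] F [ 0.69 -0.16 -0.13] M [ 0.029 -0.023 -0.011] Mtool [0.03  0.021 0.011] w 85.2 q [-0.1   0.47  2.01 -0.    0.66  1.55]
offset [ 0.059 -0.998  0.015] turn [ 0.0001 -0.0023  0.0039]
```

View pics/w5.png

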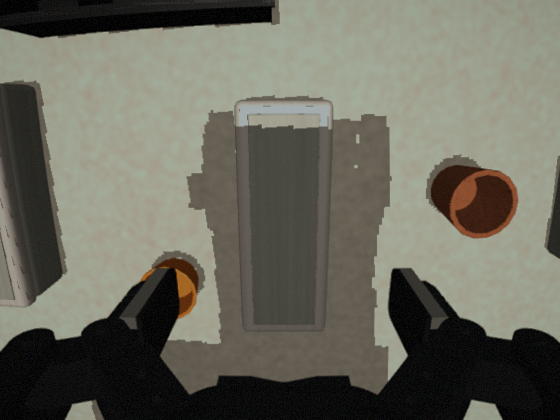

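Tin B stands upright centred between the fingers, corners from (235,101) to (325,330), and the cap and pot are undisturbed. Next is tin A.

Request:
servo_tool(
  turn=[
    [0,0,0],
    [0,0,0.004],
    [0,0,0.004],
    [0,0,0.004],
    [0,0,0.004],
    [0,0,0.004],
    [0,0,0.004],
    [0,0,0.004],
  ],
  offset=[
    [0.01,-0.1,0],
    [0.02,-0.25,0],
    [0.03,-0.45,0],
    [0.04,-0.65,0],
    [0.05,-0.85,0],
    [0.06,-0.97,0],
    [0.06,-0.97,0],
    [0.06,-0.97,0],
  ],
  fingers=[85,85,85,85,85,85,85,85],
)

```text
time: 21.75
eef_pos: [516.9, 208.1, 282.6]
ee_rot: [3.137, -0.147, -0.003]
ft_force: [-0.4, -0.6, -0.1]
gripper_width: 85.1
```

```bash
python3 -c "
from h import *
st(); go((518,213.8,184.5),-5.4); c=camera('wrist'); cv2.imwrite('pics/w6.png',c['color'])"
```

```text
t 21.75 p [516.9 208.1 282.6] x [ 0.996 -0.093 -0.002] z [-0.002 -0.001 -1.   ] F [-0.38 -0.58 -0.07] M [ 0.018 -0.01   0.008] Mtool [ 0.019  0.008 -0.008] w 85.1 q [ 0.26  0.55  1.85 -0.    0.74  1.93]
offset [ 0.004 -0.029  0.491] turn [0.0003 0.0005 0.0002]
```

View pics/w6.png

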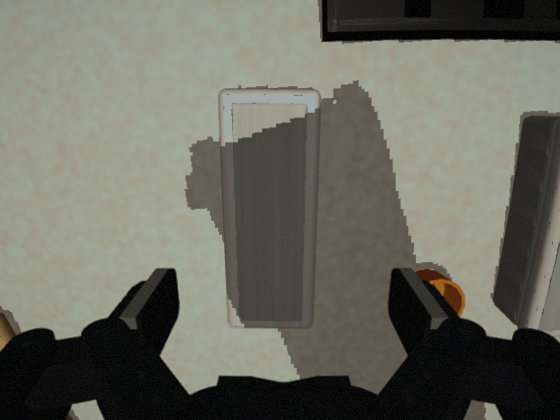

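```bash
python3 -c "
from h import *
c=camera('wrist'); p=plane(c,[(219,89),(321,89),(313,327),(229,327)],50); print(p.round(1),p.mean(0)); a=p[0]+p[1]-p[2]-p[3]; print(np.degrees(np.arctan2(a[1],a[0])))
m=p.mean(0); go((m[0],m[1],184.5),-5.4)"
```

```text
[[596.8 233.9  50. ]
 [591.5 179.7  50. ]
 [445.4 194.5  50. ]
 [450.5 248.8  50. ]] [521.06116801 214.23810544  50.        ]
-5.785349689215988
offset [ 0.017 -0.037  0.493] turn [ 0.0002  0.0004 -0.0004]
```

Request:
servo_tool(
  turn=[
    [0,0,0],
    [0,0,0],
    [0,0,0],
    [0,0,0],
    [0,0,0],
    [0,0,0],
    [0,0,0],
    [0,0,0],
  ],
  offset=[
    [0.015,-0.03,0.02],
    [0.015,-0.03,0.08],
    [0.015,-0.03,0.2],
    [0.015,-0.03,0.35],
    [0.015,-0.03,0.47],
    [0.015,-0.03,0.495],
    [0.015,-0.03,0.495],
    [0.015,-0.03,0.495],
  ],
  fingers=[85,85,85,85,85,85,85,50],
)

```text
time: 22.65
eef_pos: [521.0, 213.7, 185.3]
ee_rot: [-3.138, 0.149, -0.001]
ft_force: [-0.4, -0.4, 0.5]
gripper_width: 72.7
```

Request:
servo_tool(
  turn=[
    [0,0,0],
    [0,0,0],
    [0,0,0],
    [0,0,0],
    [0,0,0],
    [0,0,0],
    [0,0,0],
    [0,0,0],
  ],
  offset=[
    [0,0,0],
    [0,0,0],
    [0,0,0],
    [0,0,-0.05],
    [0,0,-0.15],
    [0,0,-0.3],
    [0,0,-0.45],
    [0,0,-0.6],
  ],
  fingers=[45,45,45,45,45,45,45,45],
)

```text
time: 23.45
eef_pos: [520.3, 213.7, 306.5]
ee_rot: [3.138, -0.149, -0.0]
ft_force: [0.6, -0.5, -4.0]
gripper_width: 55.2
```

Request:
servo_tool(
  turn=[
    [0,0.015,0],
    [0,0.035,0],
    [0,0.06,0],
    [0,0.083,0],
    [0,0.083,0],
    [0,0.083,0],
    [0,0.083,0],
    [0,0.083,0],
  ],
  offset=[
    [0,0,-0.05],
    [0,0,-0.05],
    [0,0,-0.05],
    [0,0,-0.05],
    [0,0,-0.05],
    [0,0,-0.05],
    [0,0,-0.05],
    [0,0,-0.05],
  ],
  fingers=[45,45,45,45,45,45,45,45],
)

```text
time: 24.25
eef_pos: [520.8, 213.7, 314.5]
ee_rot: [3.099, -0.147, 0.405]
ft_force: [0.1, -0.9, -4.7]
gripper_width: 55.2
```

```bash
python3 -c "
from h import *
meas(5)"
```

```text
t 24.45 tilt -14.86 14.93 p [520.8 213.7 314.6] mean F,Mtool [-0.245  0.316 -4.765  0.028 -0.223  0.014] sd [0.298 0.634 0.162 0.036 0.011 0.037] w 54.9
```

Request:
servo_tool(
  turn=[
    [0,-0.02,0],
    [0,-0.04,0],
    [0,-0.065,0],
    [0,-0.078,0],
    [0,-0.078,0],
    [0,-0.078,0],
    [0,-0.078,0],
    [0,-0.078,0],
  ],
  offset=[
    [0,0,0],
    [0,0,0],
    [0,0,0],
    [0,0,0],
    [0,0,0],
    [0,0,0],
    [0,0,0],
    [0,0,0],
  ],
  fingers=[45,45,45,45,45,45,45,45],
)

```text
time: 25.3
eef_pos: [520.7, 213.8, 314.7]
ee_rot: [3.137, -0.148, 0.026]
ft_force: [0.2, 0.2, -4.8]
gripper_width: 55.0
```

```bash
python3 -c "
from h import *
meas(6)"
```

```text
t 25.55 tilt -0.91 0.91 p [520.8 213.8 314.6] mean F,Mtool [-0.041  0.032 -4.679 -0.005  0.07   0.008] sd [0.425 0.46  0.293 0.017 0.018 0.026] w 55.1
```

Request:
servo_tool(
  turn=[
    [0,-0.02,0],
    [0,-0.04,0],
    [0,-0.065,0],
    [0,-0.088,0],
    [0,-0.088,0],
    [0,-0.088,0],
    [0,-0.088,0],
    [0,-0.088,0],
  ],
  offset=[
    [0,0,0],
    [0,0,0],
    [0,0,0],
    [0,0,0],
    [0,0,0],
    [0,0,0],
    [0,0,0],
    [0,0,0],
  ],
  fingers=[45,45,45,45,45,45,45,45],
)

```text
time: 26.4
eef_pos: [520.7, 213.8, 314.7]
ee_rot: [-3.1, 0.147, 0.405]
ft_force: [0.6, 0.0, -5.9]
gripper_width: 55.2
```

```bash
python3 -c "
from h import *
meas(5)"
```

```text
t 26.6 tilt 14.85 -14.91 p [520.7 213.8 314.7] mean F,Mtool [ 0.206 -0.083 -5.016  0.015  0.259  0.014] sd [0.597 0.28  0.745 0.01  0.242 0.03 ] w 55.2
```

Request:
servo_tool(
  turn=[
    [0,0.02,0],
    [0,0.04,0],
    [0,0.065,0],
    [0,0.078,0],
    [0,0.078,0],
    [0,0.078,0],
    [0,0.078,0],
    [0,0.078,0],
  ],
  offset=[
    [0,0,0],
    [0,0,0],
    [0,0,0],
    [0,0,0],
    [0,0,0],
    [0,0,0],
    [0,0,0],
    [0,0,0],
  ],
  fingers=[45,45,45,45,45,45,45,45],
)

```text
time: 27.45
eef_pos: [520.8, 213.7, 314.6]
ee_rot: [-3.137, 0.149, 0.026]
ft_force: [1.5, -0.2, -5.2]
gripper_width: 55.2
```

```bash
python3 -c "
from h import *
meas(6)"
```

```text
t 27.7 tilt 0.91 -0.91 p [520.8 213.8 314.6] mean F,Mtool [-0.285 -0.035 -4.034 -0.043  0.217  0.005] sd [1.214 0.746 0.627 0.035 0.169 0.035] w 55.2
```

Tin A clearly behaves differently: the balance shifts at one end and the signal fluctuates. I'll sample it again at rest, and look.

```bash
python3 -c "
from h import *
for i in range(6):
  o=observe(); r=R.from_rotvec(o['ee_rot']); print(round(o['time'],2),o['ft_force'].round(2),r.inv().apply(o['moment']).round(3)); c=camera('side')
cv2.imwrite('pics/s7.png',cv2.resize(c['color'][100:300,140:410],None,fx=2.9,fy=2.9))
c=camera('wrist'); cv2.imwrite('pics/w7.png',c['color'])"
```

```text
27.75 [-1.01  0.63 -4.6 ] [ 0.043 -0.292  0.009]
27.8 [-0.72  0.12 -4.27] [-0.031 -0.39  -0.04 ]
27.85 [-0.14  0.46 -5.4 ] [ 0.018 -0.505 -0.   ]
27.9 [ 1.45  0.46 -6.48] [ 0.015 -0.475 -0.047]
27.95 [ 1.61  0.22 -6.8 ] [-0.02  -0.401  0.026]
28.0 [ 1.21 -0.5  -4.91] [-0.023 -0.226  0.016]
```

View pics/s7.png

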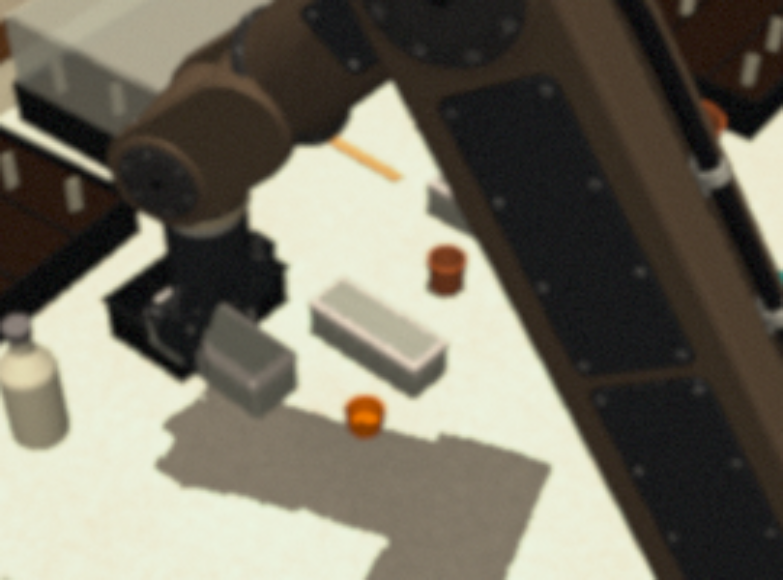

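View pics/w7.png

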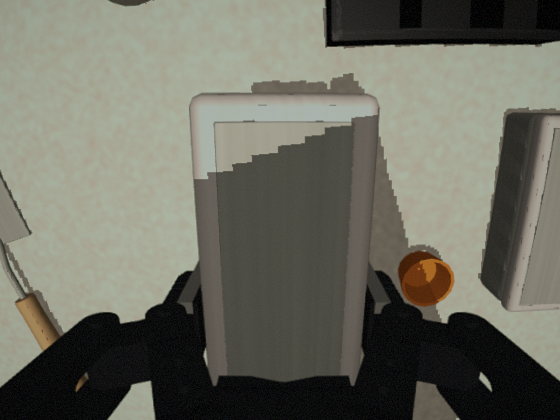

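```bash
python3 -c "
from h import *
c=camera('wrist'); o=observe(); r=R.from_rotvec(o['ee_rot'])
for x in (-75,75):
  for y in (-28,28):
    print(x,y,proj(c,o['eef_pos']+r.apply([x,y,155-27+2])).round())
for i in range(10):
  o=observe(); print(round(o['time'],2),o['ft_force'].round(2),r.inv().apply(o['moment']).round(3),o['joint_vel'].round(3)[4],o['eef_pos'].round(1)); c=camera('wrist')
cv2.imwrite('pics/w8.png',c['color'])"
```

```text
-75 -28 [[213. 488.]]
-75 28 [[353. 487.]]
75 -28 [[176.  86.]]
75 28 [[389.  86.]]
28.15 [ 0.78  0.07 -5.01] [-0.101  0.329 -0.011] -0.044 [520.8 213.8 314.6]
28.2 [-0.48 -1.07 -4.81] [-0.025  0.42  -0.008] -0.072 [520.8 213.8 314.6]
28.25 [-0.72 -0.92 -4.29] [-0.07   0.528  0.033] -0.087 [520.8 213.8 314.7]
28.3 [-1.25 -0.45 -4.09] [-0.053  0.377  0.018] -0.091 [520.8 213.8 314.6]
28.35 [-1.26  1.37 -3.49] [-0.013  0.354  0.008] -0.082 [520.8 213.8 314.7]
28.4 [-2.8  -0.36 -4.39] [-0.01   0.159  0.028] -0.064 [520.8 213.8 314.7]
28.45 [-1.35  0.63 -4.07] [0.032 0.025 0.017] -0.04 [520.8 213.7 314.6]
28.5 [-2.18 -0.3  -5.41] [-0.013 -0.149  0.016] -0.011 [520.8 213.8 314.6]
28.55 [-2.24  0.33 -5.63] [ 0.028 -0.307  0.025] 0.02 [520.8 213.8 314.6]
28.6 [-0.97  0.91 -5.2 ] [ 0.034 -0.418 -0.035] 0.05 [520.8 213.8 314.6]
```

View pics/w8.png

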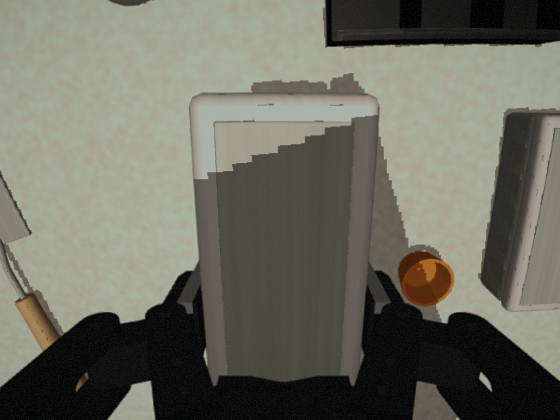

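Tin A is confirmed as the rattler. The balance shifted by about 0.1 N m toward the low end and the ball's rolling shakes the wrist. I'll give it a small lean so the ball rests at one end, then carry it over the tray.

```bash
python3 -c "
from h import *
o=observe(); st()
r0=Rt(-5.4,-0.9); p0=np.array([520.8,213.8,314.6])
r=Rt(-5.4,4); c1=np.array([520.8,213.8,0])+[0,0,178]; t1=c1-r.apply([0,0,153]); print(t1); go(t1,-5.4,4,p0,r0)
c2=np.array([595,152,178.]); t2=c2-r.apply([0,0,153]); print(t2); go(t2,-5.4,4,t1,r)
r3=Rt(-5.4,3);t3=np.array([671,89.3,178])-r3.apply([0,0,153]); print(t3); go(t3,-5.4,3,t2,r)
"
```

```text
t 28.65 p [520.8 213.8 314.6] x [ 0.995 -0.095 -0.016] z [-0.016  0.001 -1.   ] F [-0.34  0.05 -5.79] M [ 0.071  0.504 -0.026] Mtool [ 0.023 -0.509  0.026] w 55.3 q [0.27 0.51 1.81 0.01 0.84 1.93]
[510.17462552 214.80439361 330.62729969]
offset [-0.055 -0.    -0.079] turn [0.     0.0272 0.    ]
[584.37462552 153.00439361 330.62729969]
offset [0.397 0.273 0.028] turn [0. 0. 0.]
[663.02813583  90.05356303 330.79031882]
offset [0.42  0.276 0.029] turn [ 0.     -0.0056 -0.    ]
```

Request:
servo_tool(
  turn=[
    [0,0.005,0],
    [0,0.01,0],
    [0,0.016,0],
    [0,0.022,0],
    [0,0.027,0],
    [0,0.027,0],
    [0,0.027,0],
    [0,0.027,0],
  ],
  offset=[
    [-0.01,0,-0.01],
    [-0.02,0,-0.03],
    [-0.03,0,-0.05],
    [-0.045,0,-0.065],
    [-0.055,0,-0.08],
    [-0.055,0,-0.08],
    [-0.055,0,-0.08],
    [-0.055,0,-0.08],
  ],
  fingers=[45,45,45,45,45,45,45,45],
  squeeze=100,
)

```text
time: 29.45
eef_pos: [510.1, 214.8, 330.7]
ee_rot: [3.133, -0.149, 0.108]
ft_force: [-0.8, 1.0, -7.0]
gripper_width: 54.7
```

```bash
python3 -c "
from h import *
for i in range(5): meas(2)"
```

```text
t 29.5 tilt -3.93 3.95 p [510.2 214.8 330.7] mean F,Mtool [ 2.072e+00 -9.600e-02 -6.364e+00 -3.100e-02 -8.220e-01 -4.000e-03] sd [2.864 1.084 0.639 0.093 0.132 0.003] w 54.9
t 29.6 tilt -3.92 3.94 p [510.2 214.8 330.6] mean F,Mtool [-2.024e+00  2.970e-01 -3.781e+00 -2.100e-02  6.630e-01  3.000e-03] sd [3.431 0.436 1.172 0.038 0.117 0.021] w 54.8
t 29.7 tilt -3.94 3.96 p [510.2 214.8 330.7] mean F,Mtool [ 2.532 -0.167 -5.169  0.036 -0.744 -0.02 ] sd [2.844 0.371 0.608 0.085 0.132 0.03 ] w 54.7
t 29.8 tilt -3.94 3.96 p [510.1 214.8 330.7] mean F,Mtool [-1.109  0.043 -4.538 -0.045  0.615  0.026] sd [1.426 0.826 0.062 0.068 0.055 0.04 ] w 54.7
t 29.9 tilt -3.95 3.96 p [510.1 214.8 330.8] mean F,Mtool [-1.130e-01  8.900e-02 -4.541e+00  8.000e-03 -4.590e-01 -3.000e-03] sd [1.809 0.838 0.282 0.042 0.03  0.005] w 54.9
```

The ringing is decaying with the ball at rest at one end. Carrying on toward the tray.

Request:
servo_tool(
  turn=[
    [0,0,0],
    [0,0,0],
    [0,0,0],
    [0,0,0],
    [0,0,0],
    [0,0,0],
    [0,0,0],
    [0,0,0],
  ],
  offset=[
    [0.02,0.015,0],
    [0.06,0.04,0.005],
    [0.12,0.08,0.01],
    [0.2,0.135,0.015],
    [0.28,0.19,0.02],
    [0.34,0.235,0.025],
    [0.38,0.26,0.03],
    [0.4,0.275,0.03],
  ],
  fingers=[45,45,45,45,45,45,45,45],
)

```text
time: 30.75
eef_pos: [585.5, 151.5, 330.1]
ee_rot: [3.133, -0.15, 0.108]
ft_force: [0.4, 0.0, -4.5]
gripper_width: 54.7
```

```bash
python3 -c "
from h import *
for i in range(3): meas(3)
r3=Rt(-5.4,3);t3=np.array([671,89.3,178])-r3.apply([0,0,153]); go(t3,-5.4,3)
c=camera('side'); cv2.imwrite('pics/s9.png',cv2.resize(c['color'][100:300,140:410],None,fx=2.9,fy=2.9))"
```

```text
t 30.85 tilt -3.93 3.95 p [585.  152.  330.2] mean F,Mtool [-8.900e-02 -4.200e-01 -4.564e+00  1.000e-03  4.000e-02 -7.000e-03] sd [0.47  0.328 0.746 0.034 0.004 0.025] w 54.7
t 31.0 tilt -3.93 3.94 p [584.4 152.8 330.4] mean F,Mtool [-0.141  0.039 -4.463  0.02   0.009 -0.025] sd [0.594 0.423 0.388 0.045 0.032 0.026] w 54.5
t 31.15 tilt -3.94 3.96 p [584.4 152.9 330.5] mean F,Mtool [ 0.207  0.25  -4.934  0.015  0.012  0.02 ] sd [0.346 0.665 0.139 0.018 0.035 0.029] w 54.5
offset [0.42  0.276 0.027] turn [ 0.     -0.0054  0.0001]
```

View pics/s9.png

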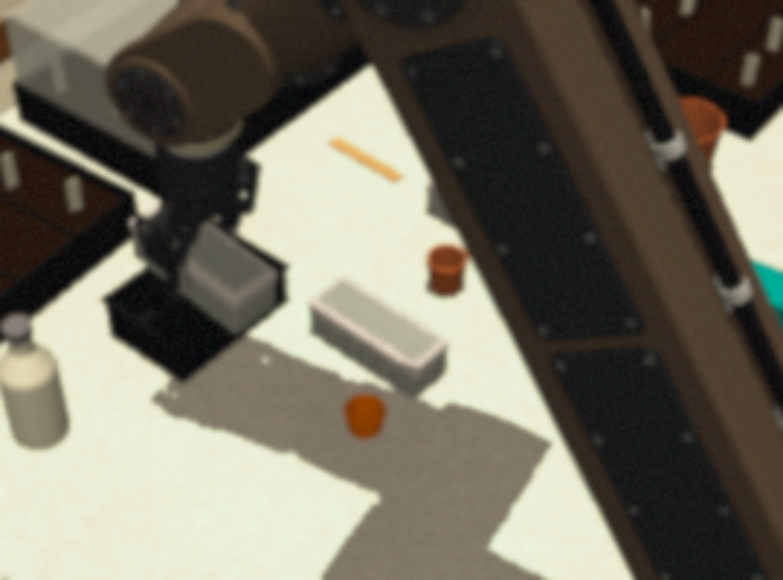

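The tin is steady, and the 0.09 N m ball offset at this lean confirms the rattler again. Final carry over the tray.

Request:
servo_tool(
  turn=[
    [0,0,0],
    [0,0,0],
    [0,-0.001,0],
    [0,-0.002,0],
    [0,-0.003,0],
    [0,-0.004,0],
    [0,-0.005,0],
    [0,-0.005,0],
  ],
  offset=[
    [0.02,0.015,0],
    [0.06,0.04,0.005],
    [0.12,0.08,0.01],
    [0.2,0.135,0.015],
    [0.28,0.19,0.02],
    [0.35,0.235,0.025],
    [0.4,0.265,0.03],
    [0.42,0.275,0.03],
  ],
  fingers=[45,45,45,45,45,45,45,45],
)

```text
time: 32.05
eef_pos: [664.5, 88.4, 329.7]
ee_rot: [3.134, -0.15, 0.083]
ft_force: [0.3, -0.2, -5.0]
gripper_width: 54.8
```

Request:
servo_tool(
  turn=[
    [0,0,0],
    [0,0,0],
    [0,0,0],
    [0,0,0],
    [0,0,0],
    [0,0,0],
    [0,0,0],
    [0,0,0],
  ],
  offset=[
    [0,0,0],
    [0,0,0],
    [0,0,0],
    [0,0,0],
    [0,0,0],
    [0,0,0],
    [0,0,0],
    [0,0,0],
  ],
  fingers=[45,45,45,45,45,45,45,45],
)

```text
time: 32.85
eef_pos: [663.4, 89.7, 330.2]
ee_rot: [3.134, -0.149, 0.084]
ft_force: [0.1, 0.4, -5.4]
gripper_width: 54.8
```

```bash
python3 -c "
from h import *
for i in range(3): meas(3)
o=observe(); r=R.from_rotvec(o['ee_rot']); print('tin centre',(o['eef_pos']+r.apply([0,0,153])).round(1),o['joint_vel'].round(3))
for n in('side','top','wrist'):
  c=camera(n); cv2.imwrite(f'pics/{n}_end.png',c['color'])
  print(n,proj(c,[671,89.3,55]).round(),proj(c,o['eef_pos']+r.apply([[-75,-28,128],[75,-28,128],[75,28,128],[-75,28,128],[-75,-28,178],[75,-28,178],[75,28,178],[-75,28,178]])).round().tolist())"
```

```text
t 32.95 tilt -3.05 3.06 p [663.4  89.7 330.2] mean F,Mtool [ 1.300e-02  2.050e-01 -5.122e+00  1.000e-03  5.500e-02  1.000e-02] sd [0.156 0.326 0.225 0.035 0.009 0.054] w 54.7
t 33.1 tilt -3.04 3.06 p [663.4  89.7 330.1] mean F,Mtool [ 1.730e-01  2.430e-01 -5.173e+00  4.000e-03  3.600e-02 -2.000e-03] sd [0.256 0.602 0.397 0.023 0.004 0.007] w 54.9
t 33.25 tilt -3.05 3.06 p [663.4  89.7 330.2] mean F,Mtool [-3.950e-01  8.200e-02 -4.599e+00 -1.600e-02  3.500e-02 -4.000e-03] sd [0.073 0.155 0.511 0.018 0.019 0.037] w 55.1
tin centre [671.5  88.9 177.4] [-0.     0.001 -0.002 -0.     0.001 -0.001]
side [[207. 197.]] [[214.0, 177.0], [178.0, 152.0], [193.0, 143.0], [228.0, 168.0], [214.0, 190.0], [180.0, 165.0], [194.0, 156.0], [229.0, 181.0]]
top [[251. 142.]] [[235.0, 154.0], [240.0, 100.0], [260.0, 101.0], [256.0, 155.0], [237.0, 157.0], [241.0, 105.0], [261.0, 107.0], [257.0, 159.0]]
wrist [[282. 215.]] [[212.0, 492.0], [174.0, 86.0], [391.0, 86.0], [354.0, 492.0], [229.0, 398.0], [211.0, 91.0], [354.0, 91.0], [337.0, 398.0]]
```

View pics/side_end.png

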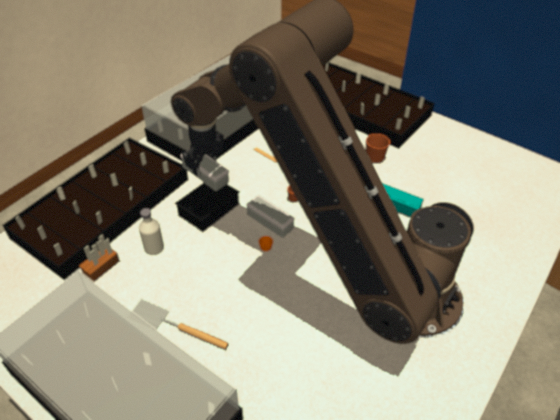

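View pics/top_end.png

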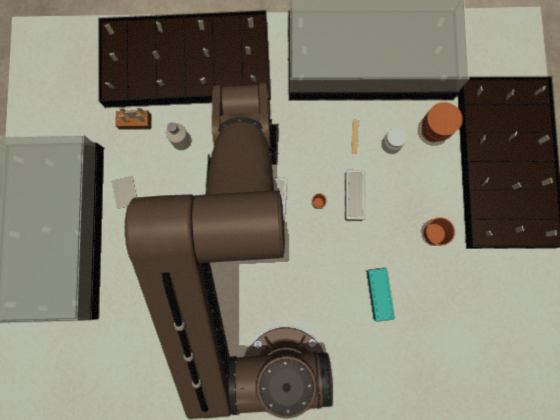

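View pics/wrist_end.png

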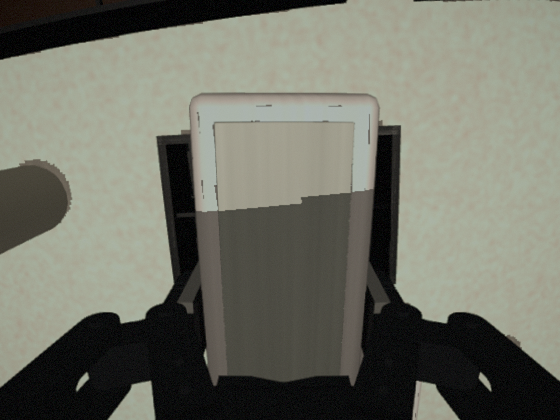

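All checks agree. The wrist view shows the tin (far edge from (190,95) to (378,95)) centred over the tray, whose outline runs from column 158 to 400. In the top view, tin C is at (355,194) as at the start. In the side view, tin B is upright at (270,214). The arm is still, so I'm handing in.

```bash
python3 -c "
from bench import finish_job
print(finish_job())"
```

```text
the job is handed in; nothing more can be done
None
```

The rattling tin is the left one, at about (521, 214) mm. It is now held over the middle of the cell tray, and the job was handed in at about 33 s. No verdict was reported.

**How each tin tested:** I lifted each one clear of the bench and tipped it about ±15° end to end.
- **Right and middle tins:** both stayed balanced near level (under 0.03 N m). I set them back upright where they stood.
- **Left tin:** its balance shifted by about 0.09 N m and the ball's rolling shook the wrist.

**Last checks before handing in:**
- **Position:** the tin's centre works out within about 2 mm of the measured tray middle, at about 170–177 mm over the bench. This is from the arm pose, and the camera views agree.
- **Level:** I left it leaning about 3° (0.05 rad) on purpose, so the ball rests at one end.
- **Stillness:** joint speeds were about zero, and the grip was steady at 55 mm opening with 100 N commanded.
- **Other tins:** the pictures show the right tin where it started. The middle tin was partly hidden by the arm in the last top view, but stands upright in the side view.
- **Bystanders:** the ones I could see are undisturbed. The cap and the scoop handle were hidden in the last top view but show in the side view.

**What disagreed:**
- **Left tin's second reading:** the near-level reading after the opposite tilt was too noisy to use because the wrist was swinging. The other readings and a repeat at a 4° lean confirmed the result.
- **Middle tin:** setting it down gave a brief push of about 49 N at the wrist, below the 120 N limit.

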